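Set out the repair bench for the next board swap

TASK

Set out the repair bench for the next board swap. Lay the yellow screwdriver lengthwise inside the yellow outlined strip, put the red board carrier squarely inside the red outlined rectangle where the screwdriver is lying now, and put the blue dish on the blue round spot with its three brass spacers still in it. Set the carrier and the dish down rather than dropping them, keep each thing within its mark, and leave everything else on the bench where it is.

Things in the scene. Friction and masses are not known exactly. Their poses are not given: they have to be found in the camera images.
- driver: screwdriver, 200 mm long, lying flat: square yellow handle 24 x 24 mm and 92 mm long with black bands, then a thin steel shaft 7 mm thick. Origin at mid-length, on the bench under it; x axis along the tool towards the steel tip, the handle spans x = -100 to -8 mm; z up. It starts lying across the red outlined rectangle
- driver_mid (a point): point on the screwdriver's axis at mid-length, 12 mm above the bench when it lies flat
- driver_grip (a point): point on the axis in the middle of the yellow handle, 50 mm behind mid-length, near the centre of mass: the place to grip, 24 mm wide
- carrier: red board carrier with a green circuit board in it, 84 mm (x) by 134 mm (y), 70 mm high over its carrying bar. Origin at the centre of its underside, z up. The base is 6 mm thick, the board's parts reach 29 mm high. 260 g
- carrier_bar (a point): middle of the carrier's carrying bar, 64 mm above its underside. The red bar is 14 mm wide (x), 12 mm high and 134 mm long (along y), free underneath for 29 mm except for the posts at its ends
- dish: open round blue dish, 56 mm outside diameter, 38 mm high, straight wall 3 mm thick, floor 4 mm thick, holding three loose brass spacers. Origin at the centre of its underside, z up
- spacer1: loose brass spacer in the blue dish, cylinder 12 mm in diameter and 12 mm high; origin at the centre of its lower end
- spacer2: loose brass spacer in the blue dish, cylinder 12 mm in diameter and 12 mm high; origin at the centre of its lower end
- spacer3: loose brass spacer in the blue dish, cylinder 12 mm in diameter and 12 mm high; origin at the centre of its lower end
- strip: yellow tape outline on the bench mat for the screwdriver, inside 224 mm (x) by 48 mm (y), tape 8 mm wide, flat. Origin at its centre on the bench, x along its length. It lies on the robot's left or right; the screwdriver may point either way in it
- bay: red tape outline on the bench mat for the carrier, inside 104 mm (x) by 154 mm (y), tape 8 mm wide, flat. Origin at its centre on the bench. The carrier may stand either way round in it, its long side along the long side of the outline
- spot: filled blue round spot on the bench mat for the dish, 84 mm in diameter, flat. Origin at its centre on the bench
- white_dish: bystander: white dish of the same size as the blue one, with black rubber feet in it; stays. Origin at the centre of its underside
- jar: bystander: small closed jar with a black cap, 36 mm in diameter, 50 mm high; stays. Origin at the centre of its underside
- tape_roll: bystander: orange roll of tape lying flat, 48 mm in diameter, 18 mm high; stays. Origin at the centre of its underside
- red_driver: bystander: screwdriver like the yellow one but with a red handle, 200 mm long, lying beyond the red rectangle; stays. Origin at mid-length on the bench
- pliers: bystander: pliers with green handles, 170 mm long, 12 mm high, lying on the robot's right; stay. Origin near the pivot, on the bench
Mind the look-alikes: they are no part of the job. Of the things that look like the driver, take the one that is farthest to the robot's left at the start.

How it is judged:
At the end, for the whole second after the job is handed in: At rest on the bench: driver in the strip (middle within 16 mm along, 15 mm across, 0.13 rad, either way round); carrier flat in the rectangle (12 mm each way, 0.16 rad, either way round); blue dish upright within 16 mm of the spot's centre, all three spacers in it (angle between the x axis of driver and the x axis of strip, either way round below 0.13 rad and height (world z) of driver_mid below 0.02 m and x of driver_mid in the frame of strip between -0.016 and 0.016 m and y of driver_mid in the frame of strip between -0.015 and 0.015 m and x of carrier in the frame of bay between -0.012 and 0.012 m and y of carrier in the frame of bay between -0.012 and 0.012 m and angle between the y axis of carrier and the y axis of bay, either way round below 0.16 rad and angle between carrier's own z axis and vertical below 0.06 rad and height (world z) of each of carrier, dish below 0.006 m and horizontal distance between dish and spot below 0.016 m and angle between dish's own z axis and vertical below 0.08 rad and horizontal distance between each of spacer1, spacer2, spacer3 and dish below 0.028 m and height (world z) of each of spacer1, spacer2, spacer3 below 0.036 m and linear speed of each of driver, carrier, dish below 0.02 m/s); the robot touches nothing.
It fails at once if the carrier is dropped from more than 30 mm (height (world z) of carrier above 0.03 m and contact force between each of the fingers, the arm and carrier below 0.02 N).
It fails at once if the dish is dropped from more than 30 mm (height (world z) of dish above 0.03 m and contact force between each of the fingers, the arm and dish below 0.02 N).
It fails at once if the white dish, jar, tape roll, red screwdriver or pliers is moved more than 30 mm (distance of any of white_dish, jar, tape_roll, red_driver, pliers from where it was at the start of the episode above 0.03 m).
It also fails if it takes over 69 s, if anything falls off the work surface, if the arm or the gripper's body presses on something with over 40 N, if the wrist force passes 120 N, or if a joint passes its speed limit or range.

ROBOT

A 6-joint arm with a two-finger parallel gripper is mounted at the origin on the work surface. World frame = base frame: x ahead of the robot, y to its left, z up, the work surface at z = 0. Lengths are in m, angles in rad, forces in N, time in s.
With the tool pointing down it reaches from about 0.425 to 0.95 m from the base axis. Payload 3.5 kg.
Tool frame: the origin (TCP) lies at the very end of the fingers, on their centre line; the grasp point (between the pads) lies 19 mm behind it (ctrl.pinch_z is the distance from the TCP to the grasp point, in m); z points along the fingers, y is the line along which they close (so a half turn about z gives the same grasp; the last joint's range is limited). The gripper opens to 85 mm and grips with 20 to 120 N. Pads are 22 mm wide; open, the fingers measure 114 mm over their backs; the gripper's body (76 mm by 85 mm) begins 54 mm behind the grasp point. The pads swing forward as they close: fully open they stand 13 mm farther back than shut.
Start: joints at [1.139, 0.286, 1.577, -0, 1.279, -0.15], TCP at [0.188, 0.648, 0.231] pointing down, gripper open.
Joint ranges: [-2.77, 2.77], [-0.9, 2.22], [0.21, 2.48], [-1.53, 4.67], [0.24, 2.81], [-2.84, 2.84]. Speed limits (rad/s): [2.79, 2.79, 3.14, 3.14, 3.14, 3.14].

INTERFACE

Orientations are given as a unit quaternion [x, y, z, w].
In Python, from plant import ctrl gives the robot as it stands. The module is installed in compiled form; this text tells all that it offers.
- The arm moves only by the shell command python3 -m crank 'ROWS' [OPENING] [FORCE]. ROWS is JSON, a list of rows, each a list of 6 numbers: the shift along the tool's x, y, z in cm, then the turn, a rotation vector about the tool's x, y, z in rad. In form: [[tx, ty, tz, rx, ry, rz], ...]. A call has 1 to 10 rows; each row is the pose to reach, as a shift and turn from the pose commanded when the call began, along the tool's axes at that moment; what a row does not reach only later rows make up. A row lasts 1/10 s, in which the tool goes at most 50 mm and 8.59 degrees, less where a joint would pass 70% of its speed; a pose out of reach is approached as far as the arm can. A call with a gripper value outside its range is refused whole. OPENING is the opening, from 0 (shut) to 1 (fully open), set as the call begins (- or left out, the last holds). The fingers move at their own pace and stop on an object; FORCE is the grip in N (left out, the last holds). Time passes only in rows, so rows that repeat a pose let the fingers close. It gives the time, the measured TCP pose, the force, the opening and the grip force at its end, in the units of the state.
- ctrl.get_state(): the state, without advancing time (a new reading comes with each control period).
- ctrl.read_camera(name): name is "side" or "top" or "wrist"; returns (picture, depth): 384x512x3 uint8, blue, green, red; 384x512 float32, m along the optical axis (not along the pixel's ray), 0 where there is no reading.
- ctrl.camera_info(name): a dict with "K" (3x3 intrinsics, pixels), "k1" (the pictures are not rectified: a ray, as slopes to the right and down, at radius r is drawn at 1 + k1 r^2 times it, then the intrinsics apply), "origin" and "orientation" of the camera in the world. Camera axes: x right, y down, z forward; pixel columns grow to the right and rows downward; lengths in m; the calibration is good to about 2 mm. A picture is of the moment at which its call begins: read the wrist's pose just before it. camera_info takes no time and is no camera call; for the wrist camera it gives the pose at the moment of the call.
- ctrl.sign_off(): hands the job in; it is judged then, once.
The state is a dict: "time": time; "qpos": joint angles; "dq": joint speeds; "joint_efforts": joint torques, N m; "eef_pos": TCP position; "tcp_rot": TCP orientation; "contact_force": force on the tool from outside, world axes, zero at the start; "wrist_torque": the same for the moment, N m; "opening": opening from 0.0 (shut) to 1.0 (fully open); "finger_force": force on a finger pad.
Only numpy, scipy, OpenCV 4.12 (cv2) and the standard library are available. Lean on these libraries where they do the work, as an engineer would, in place of code of your own. Each camera call takes 0.05 s, during which the arm holds its last target. There are 200 camera calls.

## Working session

There is one attempt and no reset: what is moved stays moved. The work goes in short steps, Python scripts to look and compute and a shell command to move; the robot and the scene stay as the last step left them, time stands still between calls to the robot, and variables do not carry over. Pictures are saved under pics/ and viewed, at most 10 in all, crops included, and the job is handed in when it is done.

```bash
mkdir -p pics
cat > h.py <<'E'
import numpy as np, cv2
from scipy.spatial.transform import Rotation as R
from plant import ctrl
def cam(name):
    i=ctrl.camera_info(name); im,d=ctrl.read_camera(name); return i,im,d
def rot(o):
    o=np.array(o); return o if o.shape==(3,3) else R.from_quat(o).as_matrix()
def ray(i,px):
    K=np.array(i["K"]); px=np.atleast_2d(px).astype(float)
    y=(px-[K[0,2],K[1,2]])/[K[0,0],K[1,1]]
    s=y.copy()
    for _ in range(20): s=y/(1+i["k1"]*(s**2).sum(1,keepdims=True))
    return np.c_[s,np.ones(len(s))]@rot(i["orientation"]).T
def plane(i,px,z):
    r=ray(i,px); o=np.array(i["origin"]); return o+r*((z-o[2])/r[:,2])[:,None]
def cloud(i,d):
    v,u=np.mgrid[:d.shape[0],:d.shape[1]]
    K=np.array(i["K"]); y=np.c_[u.ravel(),v.ravel()]
    return (np.array(i["origin"])+ray(i,y)*d.ravel()[:,None]).reshape(*d.shape,3)
E
python3 - <<'E'
from h import *
for n in("top","side"):
    i,im,d=cam(n); cv2.imwrite(f"pics/{n}0.png",im); np.savez(f"{n}0.npz",im=im,d=d)
    print(n,i["K"],i["k1"],i["origin"],i["orientation"])
i=ctrl.camera_info("wrist");print(i["origin"],rot(i["orientation"]))
s=ctrl.get_state();print(s, rot(s["tcp_rot"]))
E
```

```text
top [[419.86000461   0.         256.09129502]
 [  0.         419.86000461 195.51796765]
 [  0.           0.           1.        ]] -0.0013348317938132372 [ 0.31601311 -0.07518745  1.18555163] [ 0.7074     -0.7008538   0.06727568 -0.06215444]
side [[389.63667627   0.         254.42518874]
 [  0.         389.63667627 191.80234936]
 [  0.           0.           1.        ]] -0.11392428979252268 [ 0.00735202 -0.69932112  1.00452708] [ 0.88426123 -0.31408174  0.11067089 -0.3273938 ]
[0.11446557 0.66950768 0.37268019] [[ 0.2772406   0.91726736  0.28593399]
 [ 0.96079801 -0.26399801 -0.08468899]
 [-0.00219644  0.29820404 -0.95449962]]
{'time': 0.1, 'qpos': array([ 1.13899287e+00,  2.87073099e-01,  1.57799959e+00,  4.32357996e-06,
        1.27858493e+00, -1.50016437e-01]), 'dq': array([-0.0006899 , -0.00112941, -0.00320165, -0.00028545, -0.00204319,
        0.00064312]), 'joint_efforts': array([-2.10963103e-04, -4.07297158e+01, -2.93698096e+01, -2.02568472e-04,
        3.38442915e-03, -4.58784797e-06]), 'eef_pos': array([0.18743655, 0.6478546 , 0.23010493]), 'tcp_rot': array([ 1.40428369e-01,  9.90090303e-01, -9.88505790e-04, -2.98122893e-04]), 'contact_force': array([ 0.27803703, -0.56575201, -0.22467008]), 'wrist_torque': array([-0.04282288,  0.00053715, -0.02836204]), 'finger_force': 0.0, 'opening': 0.9976931074215184} [[-9.60559569e-01  2.78072943e-01 -8.67965682e-04]
 [ 2.78074122e-01  9.60557792e-01 -1.87369017e-03]
 [ 3.12708659e-04 -2.04114982e-03 -9.99997868e-01]]
```

View pics/top0.png

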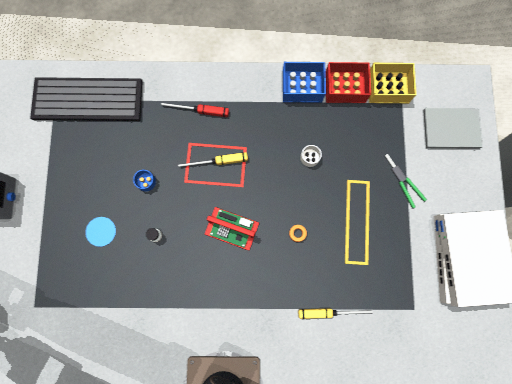

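View pics/side0.png

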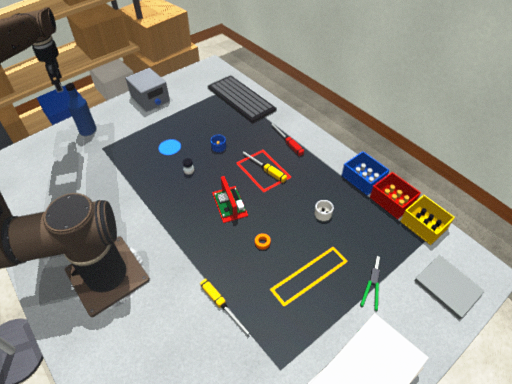

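The top view shows the driver in the bay at about (215,160), strip (358,222), carrier (232,228), blue dish (144,180), spot (101,232), jar (153,235), white dish (311,156) and tape roll (298,233). The side view agrees. The other yellow driver at (330,314) is the decoy. Next I measure everything.

```bash
cat > m.py <<'E'
from h import *
def mask(hsv,lo,hi): return cv2.inRange(hsv,np.array(lo),np.array(hi))
def hsv(im): return cv2.cvtColor(im,cv2.COLOR_BGR2HSV)
def roi(m,b): o=np.zeros_like(m); u0,u1,v0,v1=b; o[v0:v1,u0:u1]=m[v0:v1,u0:u1]; return o
def pts(m): v,u=np.nonzero(m); return np.c_[u,v]
def rect(P):
    P=P[:,:2]*1000; c,(w,h),a=cv2.minAreaRect(P.astype(np.float32))
    if w<h: w,h,a=h,w,a+90
    return np.round(c,1),round(w,1),round(h,1),round((a+90)%180-90,1)
E
python3 - <<'E'
from m import *
i=ctrl.camera_info("top"); z=np.load("top0.npz"); im,d=z["im"],z["d"]; h=hsv(im)
Y=([22,120,100],[35,255,255]); B=([95,100,100],[115,255,255])
C=cloud(i,d)
def red(b): return roi(mask(h,[0,150,90],[6,255,255])|mask(h,[174,150,90],[180,255,255]),b)
print("strip outer 240x64",rect(plane(i,pts(roi(mask(h,*Y),(335,380,170,275))),0)))
print("bay outer 120x170",rect(plane(i,pts(red((175,255,135,195))),0)))
hp=pts(roi(mask(h,*Y),(170,255,140,180))); print("handle",rect(plane(i,hp,.018)))
# shaft: bright pixels low-sat inside bay
sp=pts(roi(mask(h,[0,0,110],[180,90,255]),(174,215,150,175))); print("shaft",len(sp),rect(plane(i,sp,.012)))
print("spot 84",rect(plane(i,pts(roi(mask(h,*B),(80,120,212,250))),0)))
for n,b,zz in (("dish",(125,165,165,195),.038),("white",(295,325,142,172),.038)):
    sub=np.zeros(d.shape,bool); sub[b[2]:b[3],b[0]:b[1]]=1
    s=sub&(C[...,2]>.025); print(n,s.sum(),rect(C[s]),C[s][:,2].max())
print("dish col",rect(plane(i,pts(roi(mask(h,[95,100,50],[118,255,255]),(125,165,165,195))),.038)))
sub=np.zeros(d.shape,bool); sub[195:260,195:270]=1
s=sub&(C[...,2]>.055); print("bar 134x14",s.sum(),rect(C[s]),np.median(C[s][:,2]))
rm=red((195,270,195,260))>0
print("bar red",rect(C[s&rm]), "base red/all", rect(plane(i,pts(red((195,270,195,260))),.006)))
for n,b in (("jar",(140,168,220,248)),("tape",(285,312,220,248)),("reddrv",(160,235,95,120))):
    sub=np.zeros(d.shape,bool); sub[b[2]:b[3],b[0]:b[1]]=1
    s=sub&(C[...,2]>.009); print(n,s.sum(),rect(C[s]),C[s][:,2].max())
print("mat z",np.median(C[265:295,100:300,2]))
E
```

```text
strip outer 240x64 (array([ 464.4, -371. ]), 240.7, 65.5, -3.3)
bay outer 120x170 (array([627.1,  35.9]), 170.2, 119.7, 86.1)
handle (array([641.1, -10. ]), 92.2, 26.9, -80.9)
shaft 119 (array([630.3,  94.9]), 111.9, 71.4, -89.4)
spot 84 (array([428.5, 356.2]), 85.1, 81.9, -89.4)
dish 123 (array([444.3,  97.9]), 427.7, 53.0, 46.4) 1.1855516344697832
white 111 (array([ 495.2, -162.2]), 398.4, 53.1, -26.3) 1.1855516344697832
dish col (array([569.9, 230.9]), 65.6, 54.7, 46.4)
bar 134x14 286 (array([412.5, -39.4]), 192.5, 72.7, 41.1) 0.07040382855648852
bar red (array([412.5, -39.4]), 192.5, 72.7, 41.1) base red/all (array([442. , -10.5]), 141.9, 82.9, 70.7)
jar 179 (array([378.4,  66.4]), 307.2, 36.5, 73.0) 1.1855516344697832
tape 173 (array([ 377.8, -149. ]), 191.7, 44.9, -45.1) 1.1855516344697832
reddrv 386 (array([601.5, -10.2]), 562.0, 164.3, 29.1) 1.1855516344697832
mat z 0.001234993102333104
```

Run:
```python
from m import *
i=ctrl.camera_info("top"); z=np.load("top0.npz"); im,d=z["im"],z["d"]; h=hsv(im)
C=cloud(i,d); C[d==0]=0
for n,b,lo in (("dish",(125,165,165,195),.025),("white",(295,325,142,172),.025),("bar134x14",(195,270,195,260),.06),("carrier",(195,270,195,260),.004),
  ("jar",(140,168,220,248),.03),("tape",(285,312,220,248),.009),("reddrv",(155,235,95,120),.01),("driver",(170,255,140,180),.009),("handle",(170,255,140,180),.019)):
    sub=np.zeros(d.shape,bool); sub[b[2]:b[3],b[0]:b[1]]=1
    s=sub&(C[...,2]>lo)&(C[...,2]<.1); print(n,s.sum(),rect(C[s]),C[s][:,2].max())
# side-camera check
i=ctrl.camera_info("side"); z=np.load("side0.npz"); im,d=z["im"],z["d"]; h=hsv(im); C=cloud(i,d); C[d==0]=0
for n,b,lo in (("dish",(205,232,128,155),.025),("bar",(205,255,170,225),.06),("handle",(240,295,145,190),.019)):
    sub=np.zeros(d.shape,bool); sub[b[2]:b[3],b[0]:b[1]]=1
    s=sub&(C[...,2]>lo)&(C[...,2]<.1); print("side",n,s.sum(),rect(C[s]),C[s][:,2].max())
r=mask(h,[22,120,100],[35,255,255]); print("strip",rect(plane(i,pts(roi(r,(268,350,245,307))),0)))
print("spot",rect(plane(i,pts(roi(mask(h,[95,100,100],[115,255,255]),(155,185,137,157))),0)))
s=ctrl.get_state(); print(s["qpos"],s["eef_pos"])
```

```text
dish 120 (array([572.1, 232.4]), 55.0, 53.1, -87.1) 0.04379739732914989
white 108 (array([ 649.6, -238.5]), 53.9, 53.1, -26.3) 0.04296088912667484
bar134x14 269 (array([440.9, -15.5]), 133.8, 14.3, 70.7) 0.07719408382264015
carrier 1785 (array([445.2, -15. ]), 210.2, 181.3, -89.4) 0.07719408382264015
jar 130 (array([419. , 197.7]), 32.2, 32.0, 71.7) 0.05597025691193602
tape 170 (array([ 427.6, -200.4]), 45.2, 44.9, -88.7) 0.02284240078321531
reddrv 373 (array([793.5,  98.8]), 198.6, 25.4, 82.2) 0.03038173215986295
driver 395 (array([647.9,  37.3]), 212.5, 82.4, -70.5) 0.031429845939088485
handle 273 (array([632. ,  36.5]), 188.5, 25.2, -79.8) 0.031429845939088485
side dish 89 (array([572.7, 231.6]), 56.7, 52.3, 54.8) 0.0410031829862354
side bar 160 (array([439.4, -16.1]), 135.9, 14.7, 70.3) 0.07451945651563008
side handle 154 (array([684. ,  -1.5]), 158.6, 136.2, -15.7) 0.03004882833418321
strip (array([ 461.5, -371.3]), 241.1, 67.3, -3.5)
spot (array([427.8, 353. ]), 90.8, 88.8, -40.1)
[ 1.13899287e+00  2.87073099e-01  1.57799959e+00  4.32357996e-06
  1.27858493e+00 -1.50016437e-01] [0.18743655 0.6478546  0.23010493]
```

```bash
cat > go.py <<'E'
import sys
from h import *
# go.py x y z(mm) yaw(deg of tool y): prints the row in tool axes; yaw mod 180 is taken nearest
x,y,z,w=map(float,sys.argv[1:5])
s=ctrl.get_state(); T=rot(s["tcp_rot"]); a=np.radians(w); yv=np.array([np.cos(a),np.sin(a),0]); zv=np.array([0,0,-1.])
G=np.c_[np.cross(yv,zv),yv,zv]
rv=R.from_matrix(T.T@G).as_rotvec()
print("row cm",np.round(T.T@(np.array([x,y,z])/1000-s["eef_pos"])*100,2),"rot",np.round(rv,3),"t",s["time"],"q6",s["qpos"][5],"F",np.round(s["contact_force"],1),"open",s["opening"])
E
python3 go.py 640.5 -6 120 9.5
```

```text
row cm [-61.7  -50.19  11.09] rot [-2.000e-03  1.000e-03  1.123e+00] t 0.1 q6 -0.15001643729829914 F [ 0.3 -0.6 -0.2] open 0.9976931074215184
```

```bash
python3 -m crank '[[-61.7,-50.2,11.1,0,0,1.123],[-61.7,-50.2,11.1,0,0,1.123],[-61.7,-50.2,11.1,0,0,1.123],[-61.7,-50.2,11.1,0,0,1.123],[-61.7,-50.2,11.1,0,0,1.123],[-61.7,-50.2,11.1,0,0,1.123],[-61.7,-50.2,11.1,0,0,1.123],[-61.7,-50.2,11.1,0,0,1.123],[-61.7,-50.2,11.1,0,0,1.123],[-61.7,-50.2,11.1,0,0,1.123]]' 0.8 60
python3 go.py 640.5 -6 120 9.5
```

```text
time: 1.1
eef_pos: [0.4702, 0.2395, 0.1617]
tcp_rot: [0.646, 0.763, -0.0, -0.0]
contact_force: [1.0, 0.3, 0.7]
opening: 0.802
finger_force: 0.0
row cm [-27.02  12.74   4.17] rot [-0. -0.  0.] t 1.1 q6 0.11262833535840526 F [1.  0.3 0.7] open 0.8019971813472022
```

```bash
python3 -m crank '[[-27,12.7,4.2,0,0,0],[-27,12.7,4.2,0,0,0],[-27,12.7,4.2,0,0,0],[-27,12.7,4.2,0,0,0],[-27,12.7,4.2,0,0,0],[-27,12.7,4.2,0,0,0],[-27,12.7,4.2,0,0,0],[-27,12.7,4.2,0,0,0],[-27,12.7,4.2,0,0,0],[-27,12.7,4.2,0,0,0]]'
cat > wr.py <<'E'
from m import *
i,im,d=cam("wrist"); h=hsv(im); C=cloud(i,d); C[d==0]=0
cv2.imwrite("pics/w.png",im); np.savez("w.npz",im=im,C=C)
E
cat > drv.py <<'E'
import wr; from wr import *
import sys; b=float(sys.argv[1]) if len(sys.argv)>1 else 0
m=(mask(h,[22,120,90],[35,255,255])>0)&(C[...,2]>.014)&(C[...,2]<.05+b); print("handle",m.sum(),rect(C[m]),np.median(C[m][:,2]))
E
python3 drv.py; python3 go.py 640.5 -6 120 9.5
```

```text
time: 2.1
eef_pos: [0.6389, -0.0025, 0.1204]
tcp_rot: [0.645, 0.764, 0.0, -0.0]
contact_force: [-0.7, 0.2, 0.5]
opening: 0.805
finger_force: 0.0
handle 1723 (array([ 543.8, -107.6]), 341.6, 79.6, 45.2) 0.023764874541713332
row cm [-0.37  0.09  0.05] rot [ 0.    -0.     0.002] t 2.15 q6 -0.3304399445019415 F [-1.3 -0.1 -1. ] open 0.799881772435807
```

View pics/w.png

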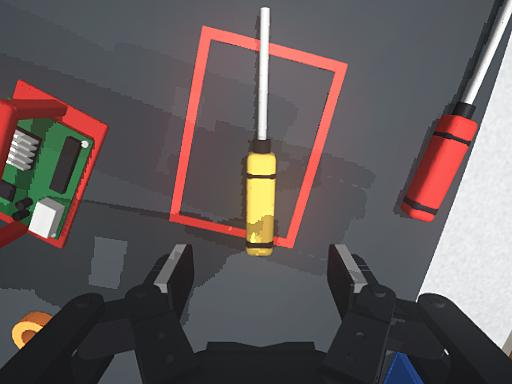

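The wrist view shows the driver handle at about (261,203), aligned between the fingers (inner edges near u=185 and 335). A cleaner measurement before I descend:

```bash
python3 - <<'E'
from m import *
z=np.load("w.npz"); C=z["C"]; h=hsv(z["im"])
m=(roi(mask(h,[22,120,60],[35,255,255]),(235,290,140,260))>0)
print(rect(C[m&(C[...,2]>.02)]),np.median(C[m][:,2]))
E
python3 go.py 640.5 -6 2 9.5
```

```text
(array([640.6, -10.8]), 89.4, 22.0, -81.9) 0.023774669339528237
row cm [-0.38  0.08 11.85] rot [ 0.    -0.     0.002] t 2.15 q6 -0.3304399445019415 F [-1.3 -0.1 -1. ] open 0.799881772435807
```

```bash
python3 -m crank '[[-0.4,0.1,4,0,0,0],[-0.4,0.1,8,0,0,0],[-0.4,0.1,10.5,0,0,0],[-0.4,0.1,11.6,0,0,0],[-0.4,0.1,11.8,0,0,0],[-0.4,0.1,11.8,0,0,0]]' 0.8 60
python3 -m crank '[[0,0,0,0,0,0],[0,0,0,0,0,0],[0,0,0,0,0,0],[0,0,0,0,0,0],[0,0,0,0,0,0],[0,0,0,0,0,0],[0,0,0,0,0,0],[0,0,0,0,0,0]]' 0 60
python3 -m crank '[[0,0,-2,0,0,0],[0,0,-5,0,0,0],[0,0,-9,0,0,0],[0,0,-13,0,0,0],[0,0,-13,0,0,0]]'
python3 go.py 513 -374 130 -93.4
```

```text
time: 2.75
eef_pos: [0.6421, -0.0074, 0.0035]
tcp_rot: [0.646, 0.764, 0.0, 0.001]
contact_force: [0.0, 0.2, 0.8]
opening: 0.801
finger_force: 0.0
time: 3.55
eef_pos: [0.6424, -0.008, 0.0038]
tcp_rot: [0.646, 0.763, 0.001, 0.001]
contact_force: [-1.5, 0.9, 6.5]
opening: 0.263
finger_force: 63.1
time: 4.05
eef_pos: [0.6453, -0.0083, 0.1395]
tcp_rot: [0.646, 0.763, 0.003, 0.005]
contact_force: [0.6, 0.4, 0.6]
opening: 0.266
finger_force: 62.4
row cm [-33.87 -19.1    0.86] rot [ 0.012 -0.008  1.796] t 4.05 q6 -0.33605800941329994 F [0.6 0.4 0.6] open 0.2657011036002193
```

```bash
python3 go.py 514 -374 100 86.6; python3 -m crank '[[-33.8,-19.1,1,0,0,-1.345],[-33.8,-19.1,1,0,0,-1.345],[-33.8,-19.1,1,0,0,-1.345],[-33.8,-19.1,1,0,0,-1.345],[-33.8,-19.1,1,0,0,-1.345],[-33.8,-19.1,1,0,0,-1.345],[-33.8,-19.1,1,0,0,-1.345],[-33.8,-19.1,1,0,0,-1.345],[-33.8,-19.1,1,0,0,-1.345],[-33.8,-19.1,1,0,0,-1.345]]'
python3 -m crank '[[0,0,0,0,0,0],[0,0,0,0,0,0],[0,0,0,0,0,0]]'; python3 go.py 514 -374 6 86.6
```

```text
row cm [-33.88 -19.04   3.86] rot [ 0.007  0.011 -1.345] t 4.05 q6 -0.33605800941329994 F [0.6 0.4 0.6] open 0.2657011036002193
time: 5.05
eef_pos: [0.5068, -0.3743, 0.1203]
tcp_rot: [0.03, 1.0, 0.001, -0.001]
contact_force: [0.1, 0.4, -2.3]
opening: 0.267
finger_force: 62.4
time: 5.35
eef_pos: [0.5087, -0.3719, 0.1215]
tcp_rot: [0.03, 1.0, 0.0, -0.0]
contact_force: [0.1, 0.1, -1.5]
opening: 0.267
finger_force: 62.4
row cm [-0.55 -0.19 11.55] rot [ 0.001 -0.001 -0.001] t 5.35 q6 -2.303102767475244 F [ 0.1  0.1 -1.5] open 0.26694473859778634
```

Run:
```python
from wr import *
y=mask(h,[22,120,60],[35,255,255])>0
for n,m in (("handle",y&(C[...,2]>.09)&(C[...,2]<.2)),("strip",y&(abs(C[...,2])<.012)&(C[...,2]!=0))): print(n,m.sum(),rect(C[m]),np.median(C[m][:,2]))
```

```text
handle 3699 (array([ 509.6, -372. ]), 86.5, 23.5, -3.3) 0.14148225295222555
strip 2182 (array([ 501.3, -373.6]), 293.7, 64.1, -3.2) 0.0010123266155440958
```

View pics/w.png

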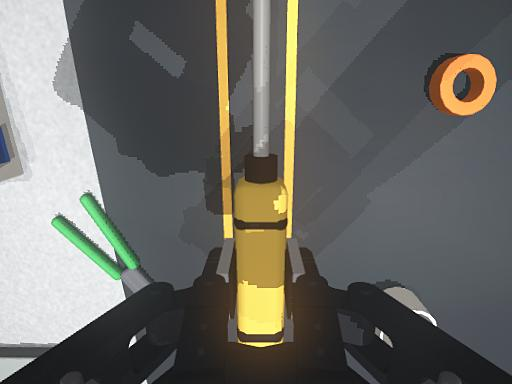

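The wrist view shows the driver level in the fingers and aligned with the strip's two yellow lines (u≈225 and 290). Lower it and release.

```bash
python3 -m crank '[[-0.5,-0.2,3,0,0,0],[-0.5,-0.2,7,0,0,0],[-0.5,-0.2,10,0,0,0],[-0.5,-0.2,11,0,0,0],[-0.5,-0.2,11.5,0,0,0],[-0.5,-0.2,11.65,0,0,0],[-0.5,-0.2,11.65,0,0,0]]'
python3 -m crank '[[0,0,0,0,0,0],[0,0,0,0,0,0],[0,0,0,0,0,0],[0,0,0,0,0,0],[0,0,0,0,0,0]]' 0.75
python3 -m crank '[[0,0,-3,0,0,0],[0,0,-7,0,0,0],[0,0,-12,0,0,0],[0,0,-15,0,0,0],[0,0,-15,0,0,0],[0,0,-15,0,0,0]]'
python3 go.py 440.5 -15.7 130 -19.4
```

```text
time: 6.1
eef_pos: [0.5147, -0.3759, 0.0075]
tcp_rot: [0.03, 1.0, -0.001, 0.001]
contact_force: [0.2, -0.1, -0.7]
opening: 0.262
finger_force: 62.4
time: 6.6
eef_pos: [0.5136, -0.375, 0.0059]
tcp_rot: [0.03, 1.0, -0.0, 0.0]
contact_force: [0.1, 0.0, 0.2]
opening: 0.751
finger_force: 0.0
time: 7.2
eef_pos: [0.5138, -0.3751, 0.1566]
tcp_rot: [0.03, 1.0, -0.001, 0.001]
contact_force: [0.5, -0.1, -0.7]
opening: 0.747
finger_force: 0.0
row cm [ 9.47 35.45  2.6 ] rot [0.    0.002 1.85 ] t 7.2 q6 -2.3009369595681846 F [ 0.5 -0.1 -0.7] open 0.7468412692996375
```

```bash
python3 -m crank '[[9.5,35.4,2.6,0,0,1.85],[9.5,35.4,2.6,0,0,1.85],[9.5,35.4,2.6,0,0,1.85],[9.5,35.4,2.6,0,0,1.85],[9.5,35.4,2.6,0,0,1.85],[9.5,35.4,2.6,0,0,1.85],[9.5,35.4,2.6,0,0,1.85],[9.5,35.4,2.6,0,0,1.85],[9.5,35.4,2.6,0,0,1.85],[9.5,35.4,2.6,0,0,1.85]]' 0.6
python3 go.py 440.5 -15.7 130 -19.4
```

```text
time: 8.2
eef_pos: [0.4378, -0.0143, 0.1272]
tcp_rot: [0.694, 0.72, -0.001, -0.002]
contact_force: [0.3, 0.1, 0.3]
opening: 0.599
finger_force: 0.0
row cm [-0.15  0.26 -0.28] rot [-0.005 -0.001  0.376] t 8.2 q6 -0.3026511708685439 F [0.3 0.1 0.3] open 0.598751282116692
```

```bash
python3 -m crank '[[0,0.3,0,0,0,0.376],[0,0.3,0,0,0,0.376],[0,0.3,0,0,0,0.376],[0,0.3,0,0,0,0.376],[0,0.3,0,0,0,0.376]]'
python3 - <<'E'
from wr import *
i,im,d=cam("top"); h=hsv(im); 
print("driver handle",rect(plane(i,pts(roi(mask(h,[22,120,60],[35,255,255]),(349,366,185,270))),.024)))
C=cloud(i,d); C[d==0]=0
b=(335,380,170,275); s=np.zeros(d.shape,bool); s[b[2]:b[3],b[0]:b[1]]=1
m=s&(C[...,2]>.018)&(C[...,2]<.05); print("handle depth",rect(C[m])); cv2.imwrite("pics/strip.png",cv2.resize(im[150:290,190:400],None,fx=3,fy=3))
z=np.load("w.npz");C=z["C"];h=hsv(z["im"])
m=(C[...,2]>.055)&(C[...,2]<.085)&((mask(h,[0,150,40],[8,255,255])|mask(h,[172,150,40],[180,255,255]))>0); print("bar",m.sum(),rect(C[m]),np.median(C[m][:,2]))
E
python3 go.py 440.5 -15.7 45 -19.4
```

```text
time: 8.7
eef_pos: [0.4418, -0.0155, 0.1282]
tcp_rot: [0.814, 0.58, -0.001, -0.001]
contact_force: [-0.2, -0.1, 0.4]
opening: 0.6
finger_force: 0.0
driver handle (array([ 454.4, -364.3]), 221.8, 44.4, -1.8)
handle depth (array([ 467. , -371.3]), 198.4, 24.7, -4.2)
bar 2937 (array([439.6, -15.2]), 133.3, 13.6, 70.4) 0.06975526178020702
row cm [-0.06 -0.16  8.39] rot [-0.002  0.     0.005] t 8.8 q6 0.06806895647172986 F [-0.3 -0.2  0.3] open 0.6037359041085454
```

View pics/w.png

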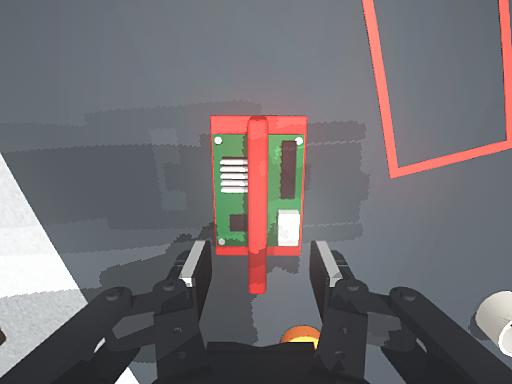

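View pics/strip.png

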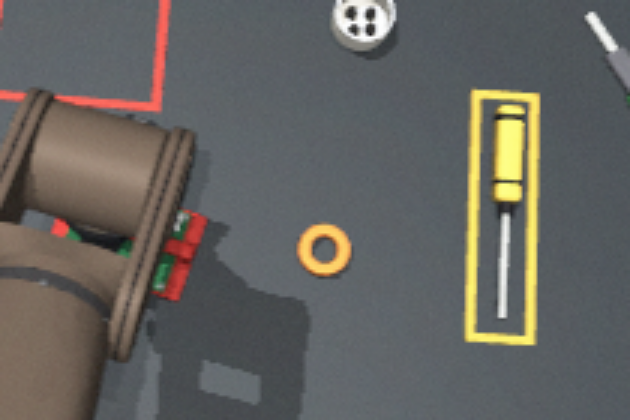

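The crop shows the driver inside the strip, centred within about 4 mm. The wrist view has the carrier bar at u≈258, aligned between the fingers. Next I grip the bar.

```bash
python3 -m crank '[[0,-0.2,4,0,0,0],[0,-0.2,7,0,0,0],[0,-0.2,8.2,0,0,0],[0,-0.2,8.4,0,0,0],[0,-0.2,8.4,0,0,0]]'
python3 -m crank '[[0,0,0,0,0,0],[0,0,0,0,0,0],[0,0,0,0,0,0],[0,0,0,0,0,0],[0,0,0,0,0,0],[0,0,0,0,0,0],[0,0,0,0,0,0]]' 0 70
python3 -m crank '[[0,0,-0.5,0,0,0],[0,0,-2,0,0,0],[0,0,-4,0,0,0],[0,0,-6,0,0,0],[0,0,-6,0,0,0],[0,0,-6,0,0,0]]'
python3 go.py 627 36 105 -3.9
```

```text
time: 9.3
eef_pos: [0.4416, -0.0153, 0.0463]
tcp_rot: [0.815, 0.58, 0.0, 0.0]
contact_force: [-0.1, 0.4, 0.5]
opening: 0.598
finger_force: 0.0
time: 10.0
eef_pos: [0.4412, -0.0151, 0.0466]
tcp_rot: [0.815, 0.58, 0.0, 0.0]
contact_force: [-3.2, 0.6, 6.5]
opening: 0.15
finger_force: 70.1
time: 10.6
eef_pos: [0.4408, -0.0151, 0.1053]
tcp_rot: [0.815, 0.58, 0.0, 0.0]
contact_force: [-0.2, 0.1, -2.8]
opening: 0.146
finger_force: 68.8
row cm [10.94 15.91  0.04] rot [ 0.     0.    -0.266] t 10.6 q6 0.06952852112302642 F [-0.2  0.1 -2.8] open 0.14614904893621442
```

```bash
python3 -m crank '[[1,1.5,0,0,0,-0.03],[3,4.5,0,0,0,-0.08],[5,7.4,0,0,0,-0.13],[7,10.3,0,0,0,-0.18],[9,13.2,0,0,0,-0.23],[10.4,15.1,0,0,0,-0.266],[10.9,15.9,0,0,0,-0.266],[10.9,15.9,0,0,0,-0.266],[10.9,15.9,0,0,0,-0.266]]'
python3 - <<'E'
from wr import *
r=(mask(h,[0,150,40],[8,255,255])|mask(h,[172,150,40],[180,255,255]))>0
m=r&(C[...,2]>.115)&(C[...,2]<.15); print("bar",m.sum(),rect(C[m]),np.median(C[m][:,2]))
m=r&(abs(C[...,2])<.012)&(C[...,2]!=0); print("bay",m.sum(),rect(C[m]))
E
python3 go.py 627 36 47 -3.9
```

```text
time: 11.5
eef_pos: [0.6253, 0.0355, 0.1041]
tcp_rot: [0.731, 0.682, -0.001, -0.001]
contact_force: [-0.8, -1.0, -3.3]
opening: 0.146
finger_force: 68.9
bar 6589 (array([626.5,  48.3]), 106.4, 14.1, 85.8) 0.12769385002516132
bay 2492 (array([689. ,  30.3]), 249.0, 170.0, -4.2)
row cm [0.07 0.18 5.75] rot [-0.003  0.    -0.001] t 11.55 q6 -0.03587571074795115 F [-1.  -0.3 -3. ] open 0.15016165811300228
```

View pics/w.png

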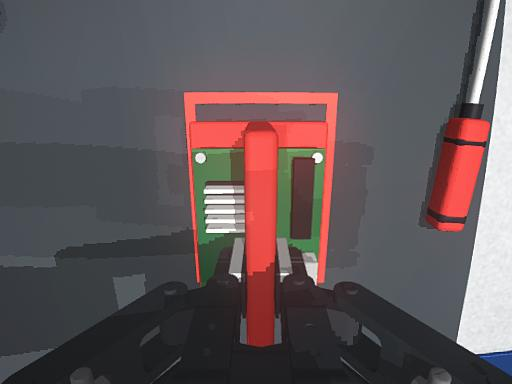

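The wrist view shows the carrier hanging level and square over the bay outline. Its far edge is at v≈122 and the outline's top is at v≈98. Lower it gently.

```bash
python3 -m crank '[[0.1,0.15,1.5,0,0,0],[0.1,0.15,3.5,0,0,0],[0.1,0.15,4.7,0,0,0],[0.1,0.15,5.3,0,0,0],[0.1,0.15,5.6,0,0,0],[0.1,0.15,5.75,0,0,0],[0.1,0.15,5.75,0,0,0],[0.1,0.15,5.75,0,0,0]]'
python3 -m crank '[[0,0,0,0,0,0],[0,0,0,0,0,0],[0,0,0,0,0,0],[0,0,0,0,0,0],[0,0,0,0,0,0]]' 0.55
python3 -m crank '[[0,0,-1,0,0,0],[0,0,-4,0,0,0],[0,0,-8,0,0,0],[0,0,-10,0,0,0],[0,0,-10,0,0,0]]'
python3 go.py 572 232 120 -3.9;python3 go.py 572 232 120 50
```

```text
time: 12.35
eef_pos: [0.6292, 0.0365, 0.049]
tcp_rot: [0.731, 0.682, 0.0, 0.001]
contact_force: [-0.1, 0.3, -3.2]
opening: 0.145
finger_force: 68.8
time: 12.85
eef_pos: [0.6288, 0.0365, 0.0485]
tcp_rot: [0.731, 0.682, 0.0, 0.0]
contact_force: [2.0, -0.3, -0.2]
opening: 0.555
finger_force: 0.0
time: 13.35
eef_pos: [0.6316, 0.0363, 0.154]
tcp_rot: [0.731, 0.683, 0.003, 0.004]
contact_force: [-0.2, -0.3, -0.1]
opening: 0.55
finger_force: 0.0
row cm [19.12 -7.31  3.33] rot [ 0.01  0.   -0.  ] t 13.35 q6 -0.03438959726491433 F [-0.2 -0.3 -0.1] open 0.549753496077139
row cm [19.12 -7.31  3.33] rot [ 0.009  0.005 -0.941] t 13.35 q6 -0.03438959726491433 F [-0.2 -0.3 -0.1] open 0.549753496077139
```

```bash
python3 -m crank '[[19,-7.3,3.3,0,0,0],[19,-7.3,3.3,0,0,0],[19,-7.3,3.3,0,0,0],[19,-7.3,3.3,0,0,0],[19,-7.3,3.3,0,0,0],[19,-7.3,3.3,0,0,0],[19,-7.3,3.3,0,0,0],[19,-7.3,3.3,0,0,0]]' 1 40
python3 - <<'E'
from wr import *
m=(mask(h,[95,100,40],[120,255,255])>0)&(C[...,2]>.02)&(C[...,2]<.05); print("dish",m.sum(),rect(C[m]))
i,im,d=cam("top"); C=cloud(i,d); C[d==0]=0
s=np.zeros(d.shape,bool); s[120:215,165:270]=1; m=s&(C[...,2]>.06)&(C[...,2]<.09); print("carrier bar top",m.sum(),rect(C[m]),np.median(C[m][:,2]))
E
python3 go.py 572 232 6 -3.9
```

```text
time: 14.15
eef_pos: [0.5696, 0.2296, 0.1154]
tcp_rot: [0.732, 0.682, 0.0, 0.0]
contact_force: [0.2, -0.1, -0.3]
opening: 0.997
finger_force: 0.0
dish 1598 (array([572.4, 233.3]), 55.3, 54.9, -76.0)
carrier bar top 262 (array([629.1,  35.4]), 130.2, 15.6, 86.3) 0.07035228868606946
row cm [ 0.25  0.22 10.95] rot [ 0.001 -0.    -0.003] t 14.25 q6 0.28910998226700285 F [-0.1  0.1 -0.6] open 0.9980952206982422
```

View pics/w.png

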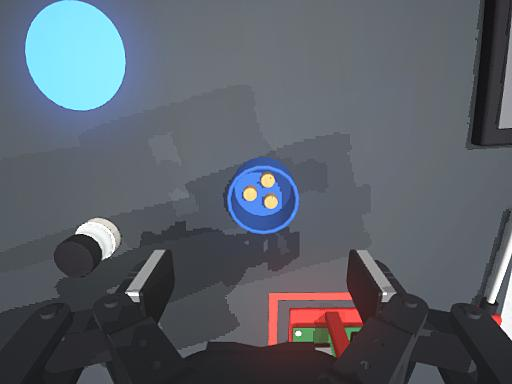

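The wrist view shows the blue dish with three spacers at (262,197), centred between the fingers, and the carrier is in the bay to within 2 mm. Now grasp the dish.

```bash
python3 -m crank '[[0.3,0.25,4,0,0,0],[0.3,0.25,8,0,0,0],[0.3,0.25,10,0,0,0],[0.3,0.25,10.9,0,0,0],[0.3,0.25,11,0,0,0],[0.3,0.25,11,0,0,0]]'
python3 -m crank '[[0,0,0,0,0,0],[0,0,0,0,0,0],[0,0,0,0,0,0],[0,0,0,0,0,0],[0,0,0,0,0,0],[0,0,0,0,0,0],[0,0,0,0,0,0]]' 0 30
python3 -m crank '[[0,0,-0.5,0,0,0],[0,0,-2,0,0,0],[0,0,-4,0,0,0],[0,0,-5.5,0,0,0],[0,0,-6,0,0,0],[0,0,-6,0,0,0]]'
python3 go.py 428.5 355 66 -3.9
```

```text
time: 14.85
eef_pos: [0.5727, 0.2337, 0.0065]
tcp_rot: [0.731, 0.682, 0.001, 0.001]
contact_force: [-0.1, -0.1, 1.1]
opening: 0.995
finger_force: 0.0
time: 15.55
eef_pos: [0.5727, 0.2342, 0.0072]
tcp_rot: [0.731, 0.683, 0.001, 0.001]
contact_force: [-0.7, 0.2, 6.4]
opening: 0.663
finger_force: 32.4
time: 16.15
eef_pos: [0.5722, 0.2341, 0.0667]
tcp_rot: [0.731, 0.683, 0.001, 0.001]
contact_force: [0.7, 0.4, -0.8]
opening: 0.655
finger_force: 32.2
row cm [ 11.08 -15.16   0.04] rot [ 0.002 -0.001 -0.   ] t 16.15 q6 0.2928727665901273 F [ 0.7  0.4 -0.8] open 0.6551647217726545
```

```bash
python3 -m crank '[[0.5,-0.7,0,0,0,0],[2,-2.7,0,0,0,0],[4,-5.5,0,0,0,0],[6,-8.2,0,0,0,0],[8,-11,0,0,0,0],[9.8,-13.4,0,0,0,0],[10.8,-14.8,0,0,0,0],[11.1,-15.2,0,0,0,0],[11.1,-15.2,0,0,0,0],[11.1,-15.2,0,0,0,0]]'
python3 - <<'E'
from wr import *
b=mask(h,[95,100,40],[120,255,255])>0
for n,m in (("dish",b&(C[...,2]>.06)&(C[...,2]<.12)),("spot",b&(abs(C[...,2])<.012)&(C[...,2]!=0))): print(n,m.sum(),rect(C[m]),np.median(C[m][:,2]),np.percentile(C[m],98,axis=0))
E
python3 go.py 428.5 355.5 7 -3.9
```

```text
time: 17.15
eef_pos: [0.4282, 0.3546, 0.0652]
tcp_rot: [0.731, 0.682, 0.0, 0.0]
contact_force: [1.1, -0.5, -0.7]
opening: 0.657
finger_force: 32.2
dish 12075 (array([429.5, 354.7]), 59.0, 55.6, 30.4) 0.08131989984116667 [0.45435513 0.3813245  0.09649562]
spot 4144 (array([427.2, 316.8]), 158.9, 94.5, 87.0) 0.001052154819871684 [0.46798089 0.39223589 0.00236473]
row cm [ 0.1  -0.    5.83] rot [ 0.001  0.    -0.002] t 17.2 q6 0.5788117440380924 F [-0.6  0.9 -1. ] open 0.6535669608015734
```

View pics/w.png

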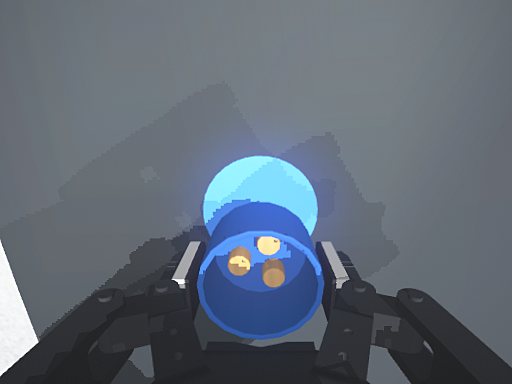

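The wrist view shows the dish at (260,280) with all three spacers, above the spot at (261,205), which looks higher in the picture only because of perspective. Lower, release and retreat.

```bash
python3 -m crank '[[0.1,0,1.5,0,0,0],[0.1,0,3.5,0,0,0],[0.1,0,4.8,0,0,0],[0.1,0,5.4,0,0,0],[0.1,0,5.7,0,0,0],[0.1,0,5.8,0,0,0],[0.1,0,5.8,0,0,0]]'
python3 -m crank '[[0,0,0,0,0,0],[0,0,0,0,0,0],[0,0,0,0,0,0],[0,0,0,0,0,0],[0,0,0,0,0,0]]' 1
python3 -m crank '[[0,0,-2,0,0,0],[0,0,-6,0,0,0],[0,0,-10,0,0,0],[0,0,-14,0,0,0],[0,0,-18,0,0,0],[0,0,-18,0,0,0]]'
python3 go.py 300 560 200 -3.9
```

```text
time: 17.9
eef_pos: [0.4281, 0.3564, 0.0076]
tcp_rot: [0.731, 0.682, 0.001, 0.0]
contact_force: [-0.8, 0.4, -1.1]
opening: 0.655
finger_force: 32.2
time: 18.4
eef_pos: [0.4275, 0.3561, 0.0074]
tcp_rot: [0.731, 0.682, 0.0, 0.0]
contact_force: [-0.3, -0.8, 0.0]
opening: 0.997
finger_force: 0.0
time: 19.0
eef_pos: [0.4309, 0.3581, 0.195]
tcp_rot: [0.731, 0.683, 0.007, 0.002]
contact_force: [0.2, 0.5, 0.7]
opening: 1.001
finger_force: 0.0
row cm [ 19.25 -14.44  -0.52] rot [ 0.012 -0.008 -0.   ] t 19.0 q6 0.5806237110509823 F [0.2 0.5 0.7] open 1.0005450338501918
```

```bash
python3 -m crank '[[19,-14.4,-0.5,0,0,0],[19,-14.4,-0.5,0,0,0],[19,-14.4,-0.5,0,0,0],[19,-14.4,-0.5,0,0,0],[19,-14.4,-0.5,0,0,0],[19,-14.4,-0.5,0,0,0],[19,-14.4,-0.5,0,0,0],[19,-14.4,-0.5,0,0,0]]'
python3 - <<'E'
from m import *
i,im,d=cam("top"); C=cloud(i,d); C[d==0]=0; cv2.imwrite("pics/end.png",im)
for n,b,lo,hi in (("dish",(75,130,205,255),.025,.06),("white",(295,325,142,172),.025,.06),("bar",(165,270,120,215),.06,.09),("driver",(335,380,170,275),.01,.05),("jar",(140,168,220,248),.03,.08),("tape",(285,312,220,248),.009,.05),("reddrv",(155,235,95,120),.01,.05)):
    s=np.zeros(d.shape,bool); s[b[2]:b[3],b[0]:b[1]]=1
    m=s&(C[...,2]>lo)&(C[...,2]<hi); print(n,m.sum(),rect(C[m]),np.median(C[m][:,2]))
E
```

```text
time: 19.8
eef_pos: [0.2971, 0.5546, 0.1915]
tcp_rot: [0.731, 0.682, -0.001, 0.0]
contact_force: [0.6, -0.3, -0.7]
opening: 1.002
finger_force: 0.0
dish 140 (array([429. , 354.7]), 55.0, 54.9, -41.8) 0.03638974959097585
white 106 (array([ 650.2, -238.7]), 54.2, 53.9, -30.4) 0.03698831114641954
bar 261 (array([629.2,  35.5]), 130.3, 15.3, 86.0) 0.07068916349002663
driver 409 (array([ 467. , -371.1]), 198.1, 25.4, -3.9) 0.02275781272741617
jar 131 (array([419.1, 198.3]), 32.0, 31.8, -26.4) 0.05049814822910248
tape 169 (array([ 427.8, -200.3]), 45.2, 44.9, 88.9) 0.01830679821565173
reddrv 376 (array([791.6,  99.3]), 198.2, 25.9, 84.2) 0.022440238290025394
```

View pics/end.png

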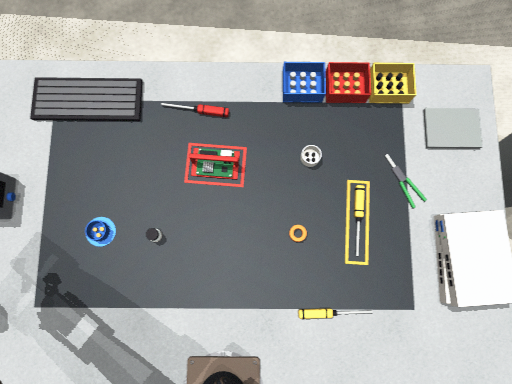

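The final top view shows the driver in the strip (358,222), the carrier in the bay (215,165), and the dish with its three spacers on the spot (100,232). The bystanders have not moved.

```bash
python3 -m crank '[[0,0,0,0,0,0],[0,0,0,0,0,0],[0,0,0,0,0,0]]' && python3 -c "from plant import ctrl; print(ctrl.sign_off())"
```

```text
time: 20.15
eef_pos: [0.2974, 0.555, 0.1923]
tcp_rot: [0.731, 0.682, 0.0, 0.0]
contact_force: [0.3, -0.2, -0.0]
opening: 0.995
finger_force: 0.0
the job is handed in; nothing more can be done
None
```

Handed in at about 20 s: by the last top-camera check the driver, carrier and dish (all three spacers in it) each lie within about 4 mm of their marks' centres and the bystanders are where they started; sign-off returned no verdict.

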